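# Fold out the crank grip and wind the cylinder head level

### The arm

A 6-joint arm with a two-finger parallel gripper is mounted at the origin on the work surface. World frame = base frame: x ahead of the robot, y to its left, z up, the work surface at z = 0. Lengths are in mm, angles in rad, forces in N, time in s.
With the tool pointing down it reaches from about 275 to 1000 mm from the base axis. Payload 8.4 kg.
Tool frame: the origin (TCP) lies midway between the tips of the shut fingers; the grasp point (between the pads) lies 19 mm behind it (r.grip_point_offset is the distance from the TCP to the grasp point, in mm); z points along the fingers, x is the direction in which the jaws open and shut, and the axes are right-handed (so a half turn about z gives the same grasp; the last joint's range is limited). The gripper opens to 85 mm and grips with 20 to 120 N. Pads are 22 mm wide; open, the fingers measure 114 mm over their backs; the gripper's body (76 mm by 85 mm) begins 54 mm behind the grasp point. The pads swing forward as they close: fully open they stand 13 mm farther back than shut.
Start: joints at [-1.124, 0.353, 1.633, -0, 1.155, -0.002], TCP at [271.177, -563.108, 231.281] pointing down, gripper open.
Joint ranges: [-2.63, 2.63], [-0.92, 2.1], [0.06, 2.66], [-1.3, 4.44], [0, 2.69], [-3.02, 3.02]. Speed limits (rad/s): [2.22, 2.22, 2.79, 3.14, 3.14, 3.14].

### API

Orientations are given as [roll, pitch, yaw] about the fixed x, y, z axes, in that order (R = Rz(yaw) Ry(pitch) Rx(roll)).
In Python, from rig import monitor, vision, sign_off, r gives the robot as it stands.
- The arm moves only by the shell command python3 -m inch 'ROWS' [FORCE]. ROWS is JSON, a list of rows, each an object with "dp": the shift along the tool's x, y, z in mm, a list of three; "angular": the turn, a rotation vector about the tool's x, y, z in rad, a list of three; "fingers": the closure in counts, from 0 (fully open) to 255 (shut). A call has 1 to 12 rows; each row is the pose to reach, as a shift and turn from the pose commanded when the call began, along the tool's axes at that moment; what a row does not reach only later rows make up. A row lasts 1/12 s, in which the tool goes at most 41.7 mm and 7.16 degrees, less where a joint would pass 70% of its speed; a pose out of reach is approached as far as the arm can. A call with a gripper value outside its range is refused whole. The fingers move at their own pace and stop on an object; FORCE is the grip in N (left out, the last holds). Time passes only in rows, so rows that repeat a pose let the fingers close. It gives the time, the measured TCP pose, the force and the opening at its end, in the units of the state.
- monitor.sense(): the state, without advancing time (a new reading comes with each control period).
- vision.grab_frame(name): name is "scene" or "top" or "wrist"; returns (picture, depth): 480x640x3 uint8, blue, green, red; 480x640 float32, mm along the optical axis (not along the pixel's ray), 0 where there is no reading.
- vision.camera_params(name): a dict with "fx", "fy", "cx", "cy" (pixels), "R" (3x3) and "t" (3): a world point X has camera coordinates R X + t. Camera axes: x right, y down, z forward; pixel columns grow to the right and rows downward; lengths in mm; the calibration is good to about 2 mm. A picture is of the moment at which its call begins: read the wrist's pose just before it. camera_params takes no time and is no camera call; for the wrist camera it gives the pose at the moment of the call.
- sign_off(): hands the job in, once; it reports no verdict.
The state is a dict: "clock": time; "qpos": joint angles; "qvel": joint speeds; "joint_efforts": joint torques, N m; "eef_pos": TCP position; "tcp_rot": TCP orientation; "contact_force": force on the tool from outside, world axes, zero at the start; "wrist_torque": the same for the moment, N m; "opening": opening from 0.0 (shut) to 1.0 (fully open).
Only numpy, scipy, OpenCV 4.12 (cv2) and the standard library are available. Lean on these libraries where they do the work, as an engineer would, in place of code of your own. Each camera call takes 0.05 s, during which the arm holds its last target.

### The job

The cylinder head on the geared bench stand is leaning over. Fold the crank's grip fully out to its working position, then wind the crank by it until the head's flat gasket face is level and facing up, and let go with the grip left folded out. Move the head only by the crank, and leave the other things on the bench where they are.

Things in the scene. Friction and masses are not known exactly. Their poses are not given: they have to be found in the camera images.
- stand: geared stand bolted to the bench: grey worm gearbox on a dark steel base plate 220 x 200 x 12 mm. Origin at the centre of the plate's underside, z up. The crank is on its -x side (the robot's side); the head hangs out on its +y side, beyond y = 75 mm and within 95 mm of its turning axis, which lies along y, 130 mm high. Place and yaw (up to 0.28 rad either way) vary
- crank_axis (a point): point on the crank shaft's axis, level with the folded grip's centre line (100 mm to the stand's -x side, 190 mm high). Axes turn with the crank: z points out of the shaft, leaning 35 degrees from vertical to the stand's -x; x points along the arm to the grip's hinge. Arm: steel flat bar 20 x 9 mm, top face 17 mm below this point. Hub 30 mm across, its nut ends 2 mm below this point
- crank (a joint): crank angle, rad, growing clockwise as seen looking onto the crank (against the z axis of crank_axis). It starts 3.2 to 6.6 rad below zero; at 0 the gasket face is level, so it must be wound clockwise. It turns stiffly (about 0.5 N m, so 4 to 7 N at the grip) and stays where it is left
- grip_hinge (a point): the pin on which the grip folds, at the outer end of the arm, 110 mm from the shaft axis (+x of crank_axis). x points from the grip's free end to the pin, y lies along the pin. Two 4 mm cheeks, 24 mm across overall, 9 mm above and 27 mm below the pin, 24 mm long
- grip_fold (a joint): fold angle of the grip, rad: 0 folded flat over the arm, its free end towards the shaft; 1.571 (90 degrees, at a stop) folded fully out, standing parallel to the shaft axis on the operator's side. Starts 0 to 0.2. Stiff (0.15 N m): it stays where it is left
- grip_centre (a point): middle of the grip: black round sleeve, 26 mm in diameter, from 15 to 89 mm from the hinge pin (this point at 52 mm). It spins freely about its own length, so the crank can be wound right round with the hand kept at one attitude. Folded, a 4 mm gap lies between grip and arm. x points from its free end to the pin, y along the pin
- head_tilt (a joint): turn of the cylinder head about the stand's +y axis, rad: 0 with the gasket face level; it starts at +0.32 to +0.66, the face leaning to the stand's +x. Geared to the crank: head_tilt = -0.1 x crank
- cylinder_head: aluminium three-cylinder engine head, 240 x 140 x 94 mm, bolted by one end to the round faceplate it turns with, 6.5 kg together. Origin on the turning axis in line with the stand's origin, y along the axis, z square to the gasket face
- deck_centre (a point): middle of the flat gasket face (with the three dark combustion chambers), 220 mm along y and 46 mm along z from the head's origin; z points square out of the face
- spray_can: bystander: grey can, 64 mm in diameter, 190 mm tall; origin at the centre of its underside
- piston_rod: bystander: piston 82 mm in diameter standing on its crown with its connecting rod up, 188 mm tall; origin at the centre of its underside
- gauge_tray: bystander: blue tray 150 x 220 x 35 mm with measuring tools; origin at the centre of its underside
- wrench: bystander: steel wrench 200 mm long lying on the bench, origin at its middle on the underside

How it is judged (in metres and radians):
On the way, in this order (a step that is already met when the one before it is completed fails the run):
1. the grip is folded fully out (value of joint grip_fold above 1.45 rad), for 0.2 s.
2. the gasket face is level, the grip still out (angle between deck_centre's own z axis and vertical below 0.07 rad and value of joint grip_fold above 1.4 rad), for 0.2 s.
At the end, for the whole second after the job is handed in: the gasket face is level within 0.07 rad (4 degrees) and faces up, the crank is at rest, and the grip stands folded out (more than 1.4 rad, 80 degrees) (all of step 2 and velocity of joint crank between -0.1 and 0.1 rad/s); the robot touches nothing.
It fails at once if the robot pushes on the cylinder head (more than 5 N) (contact force between any of the arm, the fingers and cylinder_head above 5 N).
It fails at once if a bystander is moved by more than 40 mm or knocked over (distance of any of spray_can, piston_rod, gauge_tray, wrench from where it was at the start of the episode above 0.04 m or angle between any of spray_can, piston_rod's own z axis and vertical above 0.6 rad).
It also fails if it takes over 58 s, if anything falls off the work surface, if the arm or the gripper's body presses on something with over 40 N, if the wrist force passes 120 N, or if a joint passes its speed limit or range.

## Working session

There is one attempt and no reset: what is moved stays moved. The work goes in short steps, Python scripts to look and compute and a shell command to move; the robot and the scene stay as the last step left them, time stands still between calls to the robot, and variables do not carry over. Pictures are saved under pics/ and viewed, and the job is handed in when it is done.

```bash
ls; mkdir -p pics
python3 - <<'E'
from rig import monitor, vision, r
import cv2
s=monitor.sense();print(s)
for n in("scene","top","wrist"):
    im,d=vision.grab_frame(n); cv2.imwrite(f"pics/{n}0.png",im)
    import numpy as np; np.savez(f"{n}0.npz",im=im,d=d,**vision.camera_params(n))
    print(n,vision.camera_params(n))
E
```

```text
pics
{'clock': 0.0, 'qpos': array([-1.12439915e+00,  3.53663034e-01,  1.63413746e+00,  1.39046837e-05,
        1.15519979e+00, -2.39049615e-03]), 'qvel': array([-0.00058327, -0.00132455, -0.00169992,  0.00185765,  0.00121503,
        0.00083503]), 'joint_efforts': array([-3.91579979e-04, -6.05250192e+01, -3.42054820e+01, -6.66104347e-05,
        9.50532267e-03, -8.58597332e-06]), 'eef_pos': array([ 270.97345816, -562.67203669,  230.55096066]), 'tcp_rot': array([-3.14157658e+00,  1.40759589e-03, -1.12201427e+00]), 'contact_force': array([-0.19097319, -0.25477416, -0.83091934]), 'wrist_torque': array([ 0.05382292, -0.02347307,  0.02647039]), 'opening': 1.0037397903638854}
scene {'fx': 528.0934700113032, 'fy': 528.0934700113032, 'cx': 307.3879135077267, 'cy': 234.97549103385956, 'R': array([[-0.33613579,  0.94180342, -0.00436457],
       [ 0.77019795,  0.27221565, -0.57679612],
       [-0.54204045, -0.1972434 , -0.81687648]]), 't': array([ 214.30298526, -335.1022098 , 1937.20703324])}
top {'fx': 540.2716525996311, 'fy': 540.2716525996311, 'cx': 324.84675902971435, 'cy': 243.16372017462444, 'R': array([[ 0.02215979, -0.99966623,  0.01328023],
       [-0.99651135, -0.02315503, -0.08018091],
       [ 0.08046165, -0.01145711, -0.99669186]]), 't': array([ -51.97080847,  548.88324775, 1469.06561461])}
wrist {'fx': 387.3650433304709, 'fy': 387.3650433304709, 'cx': 310.7410752090298, 'cy': 237.4912397002418, 'R': array([[ 0.43411826, -0.90085425, -0.0017201 ],
       [-0.8530636 , -0.41170029,  0.32060157],
       [-0.28952345, -0.13771164, -0.94721258]]), 't': array([-623.71511424,  -42.80192567,  380.37897932])}
```

View pics/scene0.png

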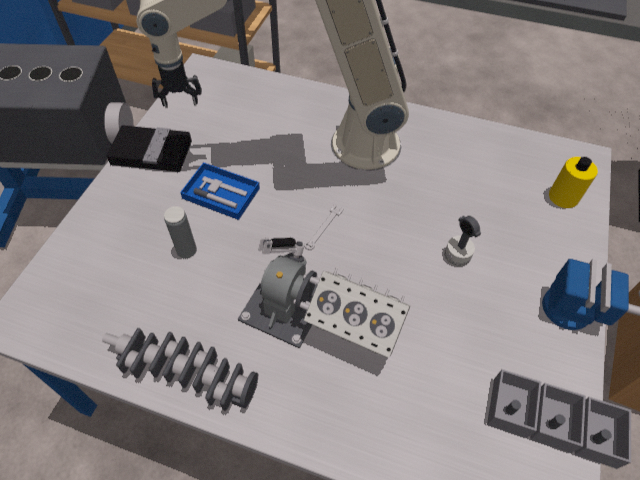

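View pics/top0.png

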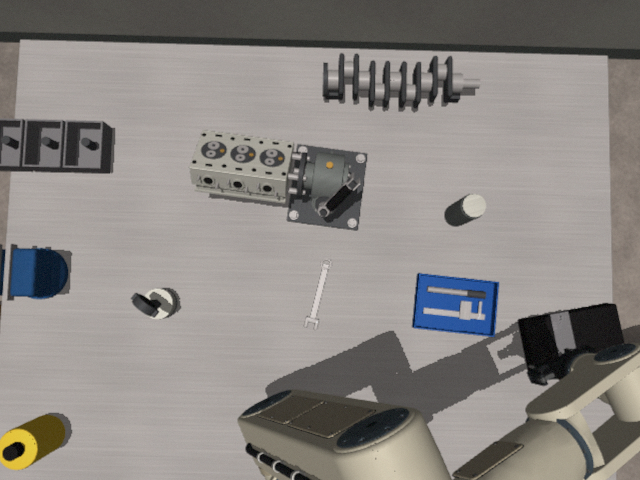

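View pics/wrist0.png

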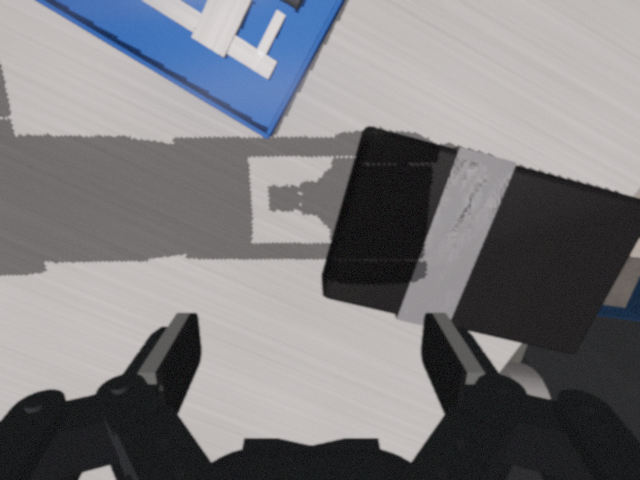

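```bash
cat > h.py <<'E'
import numpy as np, cv2
from scipy.spatial.transform import Rotation as Ro
def load(n):
    return np.load(n+'.npz')
def w(c,u,v,d):
    p=np.array([(u-c['cx'])/c['fx']*d,(v-c['cy'])/c['fy']*d,d]); return c['R'].T@(p-c['t'])
def onz(c,u,v,z):
    a=np.array([(u-c['cx'])/c['fx'],(v-c['cy'])/c['fy'],1.]); R=c['R'];o=-R.T@c['t'];q=R.T@a
    return o+q*(z-o[2])/q[2]
def proj(c,X):
    p=np.asarray(X)@np.asarray(c['R']).T+c['t']; return np.stack([c['fx']*p[...,0]/p[...,2]+c['cx'],c['fy']*p[...,1]/p[...,2]+c['cy']],-1)
E
python3 - <<'E'
from h import *
c=load('top0'); im=c['im'][120:250,170:390]; cv2.imwrite('pics/topz.png',cv2.resize(im,None,fx=3.6,fy=3.6,interpolation=cv2.INTER_CUBIC))
c=load('scene0'); im=c['im'][200:370,220:430]; cv2.imwrite('pics/scz.png',cv2.resize(im,None,fx=3.5,fy=3.5,interpolation=cv2.INTER_CUBIC))
E
```

```text
(no output)
```

View pics/topz.png

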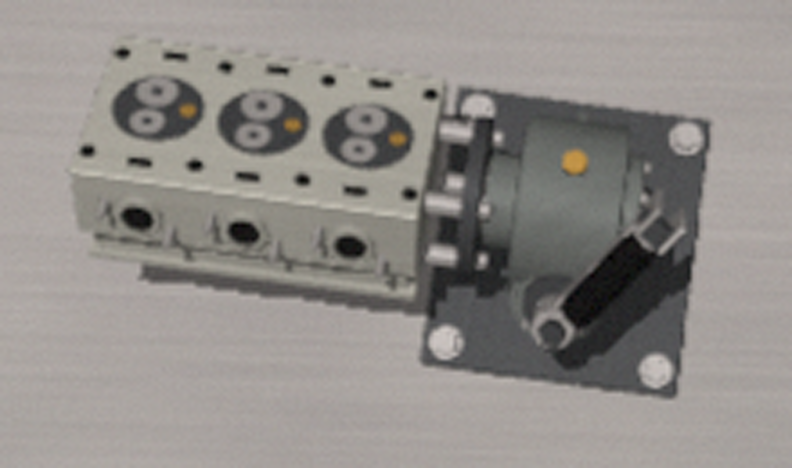

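View pics/scz.png

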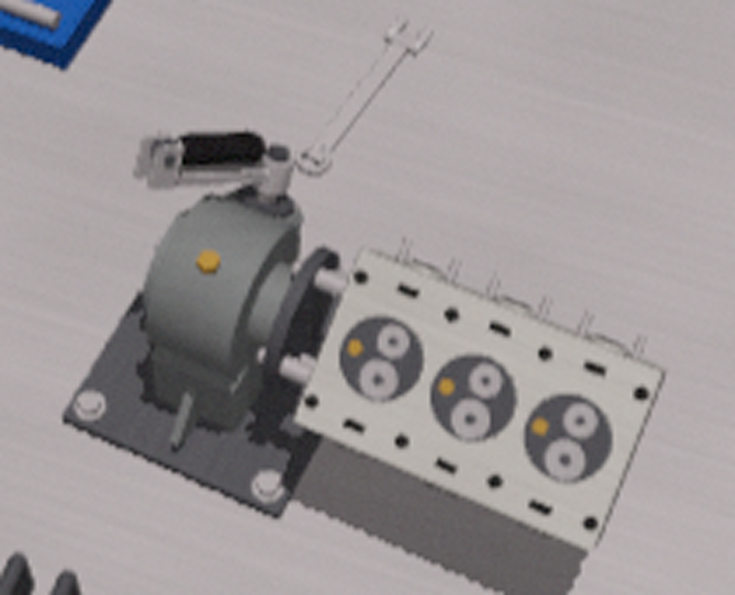

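```bash
cat >> h.py <<'E'
def stand(x,y,yaw):
    T=np.eye(4);T[:3,:3]=Ro.from_euler('z',yaw).as_matrix();T[:3,3]=[x,y,0];return T
E
python3 - <<'E'
from h import *
c=load('top0')
q=[onz(c,u/3.6+170,v/3.6+120,12) for u,v in[(710,118),(676,396),(422,362)]]
print(np.round(q,1)); 
cen=(q[0]+q[2])/2; ex=q[0]-q[1]; ey=q[2]-q[1]
print(cen,np.linalg.norm(ex),np.linalg.norm(ey),np.arctan2(ex[1],ex[0]),np.arctan2(-ey[0],ey[1]))
c2=load('scene0')
q=[onz(c2,u/3.5+220,v/3.5+200,12) for u,v in[(65,418),(278,517)]]
print(np.round(q,1))
# bolts
for cc,sc,o,l in((c,3.6,(170,120),[(687,138),(655,370),(447,342),(478,106)]),):
    q=np.array([onz(cc,u/sc+o[0],v/sc+o[1],18) for u,v in l]);print(np.round(q,1),q.mean(0))
# deck plane
def plane(c,poly,name):
    m=np.zeros(c['d'].shape,np.uint8);cv2.fillPoly(m,[np.int32(poly)],1)
    v,u=np.nonzero(m);d=c['d'][v,u];k=d>0;P=np.array([w(c,a,b,e) for a,b,e in zip(u[k],v[k],d[k])])
    for _ in range(3):
        m0=P.mean(0);n=np.linalg.svd(P-m0)[2][2];r=(P-m0)@n;P=P[abs(r)<max(2*r.std(),1)]
    n*=np.sign(n[2]);print(name,n,r.std(),len(P),P.mean(0),'tilt',np.arccos(n[2]))
plane(c2,[(a/3.5+220,b/3.5+200) for a,b in[(370,262),(650,380),(590,535),(305,405)]],'scene')
plane(c,[(a/3.6+170,b/3.6+120) for a,b in[(125,50),(435,95),(405,200),(85,165)]],'top')
E
```

```text
[[ 809.3 -153.5   12. ]
 [ 589.7 -130.6   12. ]
 [ 611.5   66.6   12. ]]
[710.38396474 -43.42639771  12.        ] 220.74641744482875 198.39641210876303 -0.10381464145286423 -0.11018515297134507
[[ 811.3 -147.8   12. ]
 [ 834.    46.7   12. ]]
[[ 791.4 -135.2   18. ]
 [ 608.8 -113.6   18. ]
 [ 626.8   47.4   18. ]
 [ 812.6   28.2   18. ]] [709.91829114 -43.29855789  18.        ]
scene [ 0.53306465 -0.0588737   0.84402368] 2.343955920611028 3738 [757.70920836 177.29776715 170.28388438] tilt 0.5660542321580795
top [ 0.53697092 -0.05936848  0.84150913] 1.6950227134563551 2591 [756.19754291 176.87043605 171.08401691] tilt 0.5707257230514418
```

```bash
cat >> h.py <<'E'
ST=stand(711,-42.5,-0.110)
s35,c35=np.sin(np.radians(35)),np.cos(np.radians(35))
def crank(a,ST=ST):
    """frame with x at angle a, measured CCW about outward z from stand +y-ish base. e1=stand-uphill dir, e2"""
    z=np.array([-s35,0,c35]); e1=np.array([c35,0,s35]); e2=np.cross(z,e1)
    x=np.cos(a)*e1+np.sin(a)*e2; y=np.cross(z,x)
    T=np.eye(4);T[:3,:3]=np.c_[x,y,z];T[:3,3]=[-100,0,190];return ST@T
def pt(T,p): return T[:3,:3]@np.asarray(p,float)+T[:3,3]
E
python3 - <<'E'
from h import *
c=load('top0');c2=load('scene0')
T=crank(0)
print('axis',T[:3,3],T[:3,2])
# grip pixels: zoom coords
gt=[(572,312),(662,232)] ; gs=[(262,150),(165,158)]
import itertools
pc=(np.array([607,282])/3.6+[170,120]); ps=np.array([222,148])/3.5+[220,200]
for a in np.arange(-180,180,5):
    T=crank(np.radians(a)); g=pt(T,[58,0,0])
    e=np.linalg.norm(proj(c,g)-pc),np.linalg.norm(proj(c2,g)-ps)
    if e[0]<6: print(a,np.round(e,1),proj(c,pt(T,[110,0,0])),proj(c2,pt(T,[110,0,0])))
print(proj(c,T[:3,3]),proj(c2,T[:3,3]),np.array([552,330])/3.6+[170,120],np.array([278,153])/3.5+[220,200],np.array([662,232])/3.6+[170,120],np.array([165,158])/3.5+[220,200],pc,ps)
E
```

```text
axis [611.6043902  -31.52216992 190.        ] [-0.5701098   0.06296625  0.81915204]
-50 [5.4 4.7] [361.30721945 191.21156416] [261.45660083 237.615497  ]
-45 [3.5 3.7] [359.06008928 188.1735503 ] [262.42609717 239.21608225]
-40 [1.8 2.7] [356.51797527 185.31164787] [263.69993065 240.85193599]
-35 [1.3 1.6] [353.69987171 182.65114094] [265.27218222 242.50965593]
-30 [2.8 0.8] [350.62758328 180.21581943] [267.13383774 244.17521303]
-25 [4.7 1.5] [347.32555551 178.02768124] [269.27273481 245.83409459]
[323.0653614  212.64308098] [299.48625532 241.42198717] [323.33333333 211.66666667] [299.42857143 243.71428571] [353.88888889 184.44444444] [267.14285714 245.14285714] [338.61111111 198.33333333] [283.42857143 242.28571429]
```

```bash
cat >> h.py <<'E'
def tgt(a,p):  # tool pose with x_t=yc,y_t=xc,z_t=-zc at crank angle a ; TCP at crank-frame point p
    T=crank(a);M=np.eye(4);M[:3,:3]=np.c_[T[:3,1],T[:3,0],-T[:3,2]];M[:3,3]=pt(T,p);return M
def cur():
    from rig import monitor
    s=monitor.sense();M=np.eye(4);M[:3,:3]=Ro.from_euler('xyz',s['tcp_rot']).as_matrix();M[:3,3]=s['eef_pos'];return M,s
def rel(M,G):
    D=np.linalg.inv(M)@G;return np.round(D[:3,3],1),np.round(Ro.from_matrix(D[:3,:3]).as_rotvec(),3)
A0=np.radians(-35)
E
python3 - <<'E'
from h import *
c=load('top0')
print('can',onz(c,474,205,190),'tray',onz(c,414,328,35),'wrench',onz(c,327,263,5),onz(c,310,325,5),'rod',onz(c,145,303,150))
M,s=cur();G=tgt(A0,[40,0,110]);print(G);print(rel(M,G))
E
```

```text
can [ 639.5964464  -404.18121049  190.        ] tray [ 324.01707382 -285.9262458    35.        ] wrench [496.05992133 -46.92377106   5.        ] [323.97678305  -3.77564368   5.        ] rod [379.75676799 406.45206753 150.        ]
[[ 5.56931725e-01  6.03988306e-01  5.70109797e-01  5.73051845e+02]
 [ 7.62622240e-01 -6.43772142e-01 -6.29662466e-02 -5.03467685e+01]
 [ 3.28989928e-01  4.69846310e-01 -8.19152044e-01  2.98900577e+02]
 [ 0.00000000e+00  0.00000000e+00  0.00000000e+00  1.00000000e+00]]
(array([-330.8, -494.4,  -67.8]), array([ 0.018,  0.719, -1.901]))
```

```bash
python3 -m inch '[{"dp":[-80,-120,-70],"angular":[0,0.16,-0.45],"fingers":0},{"dp":[-80,-120,-70],"angular":[0,0.16,-0.45],"fingers":0},{"dp":[-80,-120,-70],"angular":[0,0.16,-0.45],"fingers":0},{"dp":[-80,-120,-70],"angular":[0,0.16,-0.45],"fingers":0},{"dp":[-330,-494,-70],"angular":[0.018,0.719,-1.9],"fingers":0},{"dp":[-330,-494,-70],"angular":[0.018,0.719,-1.9],"fingers":0},{"dp":[-330,-494,-70],"angular":[0.018,0.719,-1.9],"fingers":0},{"dp":[-330,-494,-70],"angular":[0.018,0.719,-1.9],"fingers":0},{"dp":[-330,-494,-70],"angular":[0.018,0.719,-1.9],"fingers":0},{"dp":[-330,-494,-70],"angular":[0.018,0.719,-1.9],"fingers":0},{"dp":[-330,-494,-70],"angular":[0.018,0.719,-1.9],"fingers":0},{"dp":[-330,-494,-70],"angular":[0.018,0.719,-1.9],"fingers":0}]' 20
python3 - <<'E'
from h import *
M,s=cur();G=tgt(A0,[40,0,110]);print(rel(M,G),s['qpos'],s['contact_force'])
E
```

```text
clock: 1.15
eef_pos: [514.3, -149.6, 301.5]
tcp_rot: [2.823, -0.365, 0.356]
contact_force: [1.0, -0.7, -0.0]
opening: 0.998
(array([ 82.8, -79.8,  10. ]), array([ 0.004,  0.197, -0.512])) [-0.24246672 -0.08658983  2.07624971 -0.10839917  0.67934219 -0.47078825] [ 0.99312959 -0.73242433 -0.03030382]
```

```bash
python3 -m inch '[{"dp":[83,-80,10],"angular":[0.004,0.197,-0.512],"fingers":0},{"dp":[83,-80,10],"angular":[0.004,0.197,-0.512],"fingers":0},{"dp":[83,-80,10],"angular":[0.004,0.197,-0.512],"fingers":0},{"dp":[83,-80,10],"angular":[0.004,0.197,-0.512],"fingers":0},{"dp":[83,-80,10],"angular":[0.004,0.197,-0.512],"fingers":0},{"dp":[83,-80,10],"angular":[0.004,0.197,-0.512],"fingers":0},{"dp":[83,-80,10],"angular":[0.004,0.197,-0.512],"fingers":0}]'
python3 - <<'E'
from h import *
from rig import vision
M,s=cur();G=tgt(A0,[40,0,110]);print(rel(M,G),s['qpos'],s['contact_force'])
p=vision.camera_params('wrist');im,d=vision.grab_frame('wrist');np.savez('wrist1.npz',im=im,d=d,**p);
T=crank(A0)
o=im.copy()
for q in([0,0,0],[110,0,0],[21,0,0],[95,0,0],[95,13,0],[21,13,0],[95,-13,0],[21,-13,0]):
    u=proj(p,pt(T,q));cv2.circle(o,tuple(np.int32(u)),3,(0,0,255),1)
cv2.imwrite('pics/wrist1.png',o)
E
```

```text
clock: 1.73
eef_pos: [572.9, -52.9, 298.4]
tcp_rot: [2.625, -0.337, 0.93]
contact_force: [-0.1, -0.3, -0.3]
opening: 1.002
(array([ 2.1, -1.3, -0.5]), array([-0.001,  0.004, -0.009])) [-0.08447508 -0.05414337  2.1083786  -0.03685646  0.47996394 -0.89706552] [-0.12881019 -0.26641046 -0.26678773]
```

View pics/wrist1.png

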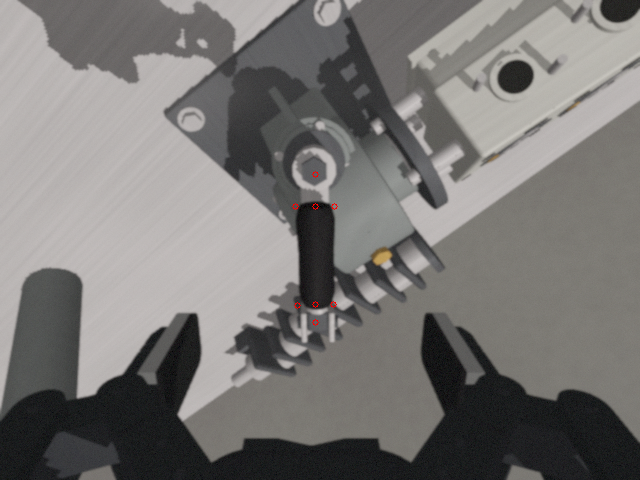

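Run:
```python
from h import *
c=load('wrist1');d=c['d'];T=crank(A0)
for v in range(200,345,8):
    row=[]
    us=[u for u in range(290,345) if c['im'][v,u].max()<60 and d[v,u]>0 and (v<312)]
    if not us: continue
    um=np.mean(us); 
    P=np.array([w(c,u,v,d[v,u]) for u in us]); L=(P-T[:3,3])@T[:3,:3]
    k=L[:,2]>-10
    if k.sum()<3: continue
    L=L[k];print(v,round(um,1),'x %.1f ymid %.1f  y[%.1f %.1f] ztop %.1f'%(L[:,0].mean(),(L[:,1].min()+L[:,1].max())/2,L[:,1].min(),L[:,1].max(),np.percentile(L[:,2],90)))
```

```text
208 314.0 x 19.9 ymid -0.9  y[-11.4 9.6] ztop 11.5
216 314.5 x 24.9 ymid -0.6  y[-12.9 11.8] ztop 12.9
224 314.7 x 29.9 ymid -0.6  y[-13.0 11.7] ztop 14.1
232 314.5 x 35.4 ymid -0.7  y[-13.1 11.8] ztop 14.2
240 315.5 x 40.9 ymid 0.0  y[-11.0 11.1] ztop 13.6
248 315.2 x 46.5 ymid 0.0  y[-11.1 11.1] ztop 13.6
256 316.3 x 52.3 ymid 0.3  y[-10.5 11.2] ztop 13.4
264 316.5 x 58.2 ymid 0.7  y[-10.7 12.1] ztop 13.6
272 320.0 x 64.0 ymid 0.6  y[-10.8 12.1] ztop 13.4
280 320.2 x 69.9 ymid 0.6  y[-10.9 12.1] ztop 13.6
288 317.5 x 76.0 ymid 0.2  y[-11.9 12.2] ztop 13.6
296 315.5 x 81.9 ymid 0.1  y[-11.2 11.4] ztop 13.8
304 314.5 x 88.3 ymid 0.5  y[-8.4 9.3] ztop 12.7
```

Run:
```python
from h import *
c=load('wrist1');d=c['d'];T=crank(A0)
v,u=np.mgrid[0:300:2,120:480:2];v=v.ravel();u=u.ravel()
P=np.array([w(c,a,b,d[b,a]) for a,b in zip(u,v)]);L=(P-T[:3,3])@T[:3,:3]
for y0 in range(-60,61,10):
    print(y0,[ (int(L[k,2].max()) if (k:=(abs(L[:,1]-y0)<5)&(abs(L[:,0]-x0)<5)&(d[v,u]>0)).any() else None) for x0 in range(10,101,10)])
M,s=cur();print(rel(M,tgt(A0,[40,0,-14])))
```

```text
-60 [-196, -201, -207, -212, -219, -223, -231, -236, -245, -262]
-50 [-199, -205, -211, -217, -222, -229, -233, -240, -246, -252]
-40 [-84, -101, -84, -90, None, None, None, None, -248, -245]
-30 [-50, -53, -57, -67, -68, None, None, None, None, None]
-20 [-43, -46, -47, -46, -60, -61, None, None, None, None]
-10 [-8, 12, 14, 13, 12, 13, 12, 13, 8, None]
0 [-1, 13, 15, 14, 14, 14, 15, 14, None, None]
10 [-8, 12, 14, 14, 12, 13, 13, 12, 8, None]
20 [-43, -42, -41, -40, -41, -41, -44, -46, -53, None]
30 [-43, -41, -40, -41, -41, -43, -46, -51, -55, -64]
40 [-42, -39, -41, -41, -42, -46, -48, -54, -60, -72]
50 [-41, -40, -41, -42, -44, -48, -52, -56, -61, None]
60 [-70, -41, -40, -43, -46, -50, -57, -56, -62, None]
(array([  2.4,  -1.7, 123.6]), array([-0.001,  0.004, -0.009]))
```

```bash
python3 -m inch '[{"dp":[2,-1.5,35],"angular":[0,0.004,-0.009],"fingers":0},{"dp":[2,-1.5,70],"angular":[0,0.004,-0.009],"fingers":0},{"dp":[2,-1.5,100],"angular":[0,0.004,-0.009],"fingers":0},{"dp":[2,-1.5,115],"angular":[0,0.004,-0.009],"fingers":0},{"dp":[2,-1.5,124],"angular":[0,0.004,-0.009],"fingers":0},{"dp":[2,-1.5,124],"angular":[0,0.004,-0.009],"fingers":0}]' 20
python3 - <<'E'
from h import *
M,s=cur();print(rel(M,tgt(A0,[40,0,-14])),s['contact_force'])
E
```

```text
clock: 2.28
eef_pos: [644.1, -58.4, 195.2]
tcp_rot: [2.623, -0.334, 0.941]
contact_force: [-0.2, -0.3, -0.2]
opening: 1.0
(array([ 0.7,  0.6, -2. ]), array([-0.003,  0.   ,  0.001])) [-0.21502381 -0.28503697 -0.15457347]
```

```bash
python3 -m inch '[{"dp":[1,0.5,-2],"angular":[0,0,0],"fingers":255},{"dp":[1,0.5,-2],"angular":[0,0,0],"fingers":255},{"dp":[1,0.5,-2],"angular":[0,0,0],"fingers":255},{"dp":[1,0.5,-2],"angular":[0,0,0],"fingers":255},{"dp":[1,0.5,-2],"angular":[0,0,0],"fingers":255},{"dp":[1,0.5,-2],"angular":[0,0,0],"fingers":255},{"dp":[1,0.5,-2],"angular":[0,0,0],"fingers":255},{"dp":[1,0.5,-2],"angular":[0,0,0],"fingers":255}]' 25
python3 - <<'E'
from h import *
from rig import vision
M,s=cur();print(rel(M,tgt(A0,[40,0,-14])),s['contact_force'],s['opening'])
im,d=vision.grab_frame('wrist');cv2.imwrite('pics/w2.png',im)
# fold arc in tool axes: y=+dx, z=-dz
for f in np.radians([10,20,30,40,50,60,70,80,85,90,93,96]):
    print(np.round([70-70*np.cos(f),-70*np.sin(f)],0))
E
```

```text
clock: 2.95
eef_pos: [643.9, -57.7, 199.7]
tcp_rot: [2.619, -0.335, 0.944]
contact_force: [-4.2, -1.8, 4.6]
opening: 0.29
(array([-1.2, -0.9,  1.9]), array([ 0.   , -0.002,  0.003])) [-4.20900351 -1.84516163  4.64968845] 0.29027632492986905
[  1. -12.]
[  4. -24.]
[  9. -35.]
[ 16. -45.]
[ 25. -54.]
[ 35. -61.]
[ 46. -66.]
[ 58. -69.]
[ 64. -70.]
[ 70. -70.]
[ 74. -70.]
[ 77. -70.]
```

View pics/w2.png

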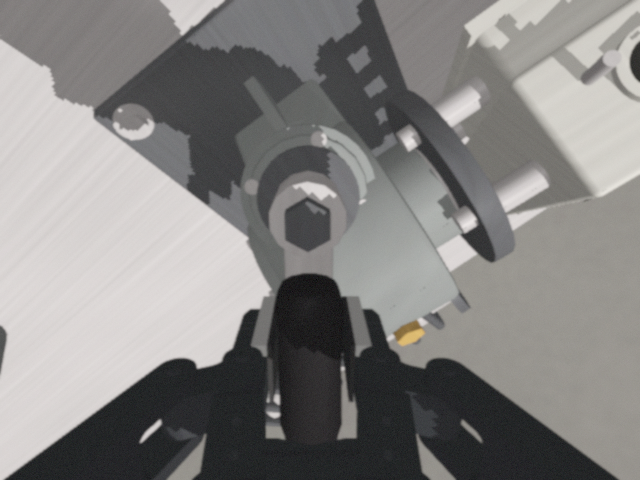

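```bash
python3 -m inch '[{"dp":[0,0,-6],"angular":[0,0,0],"fingers":255},{"dp":[0,1,-12],"angular":[0,0,0],"fingers":255},{"dp":[0,2,-18],"angular":[0,0,0],"fingers":255},{"dp":[0,4,-24],"angular":[0,0,0],"fingers":255},{"dp":[0,7,-30],"angular":[0,0,0],"fingers":255},{"dp":[0,9,-35],"angular":[0,0,0],"fingers":255},{"dp":[0,13,-41],"angular":[0,0,0],"fingers":255},{"dp":[0,16,-45],"angular":[0,0,0],"fingers":255},{"dp":[0,20,-50],"angular":[0,0,0],"fingers":255},{"dp":[0,25,-54],"angular":[0,0,0],"fingers":255}]'
python3 - <<'E'
from h import *
from rig import vision
M,s=cur();print(rel(tgt(A0,[40,0,-14]),M),s['contact_force'],s['opening'],s['wrist_torque'])
im,d=vision.grab_frame('wrist');cv2.imwrite('pics/w3.png',im)
E
```

```text
clock: 3.83
eef_pos: [627.4, -70.0, 254.7]
tcp_rot: [2.622, -0.335, 0.943]
contact_force: [2.4, 1.4, -6.1]
opening: 0.29
(array([  0.8,  24.7, -55.6]), array([ 0.002,  0.001, -0.003])) [ 2.36973327  1.41694951 -6.08199948] 0.29045261167751546 [0.49672672 0.44448817 0.40432986]
```

View pics/w3.png

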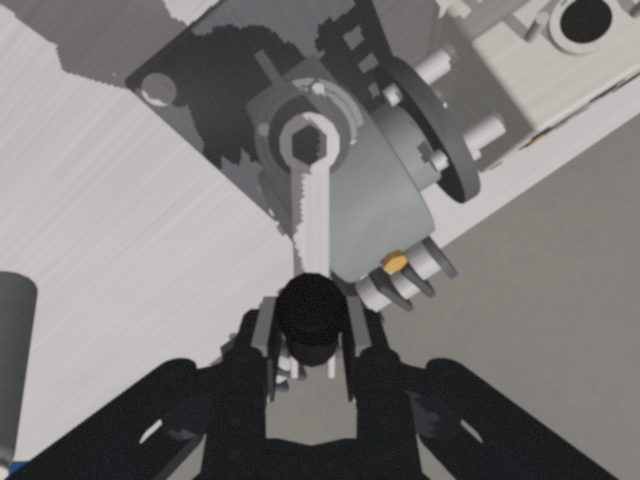

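```bash
python3 -m inch '[{"dp":[0,5,-4],"angular":[0,0,0],"fingers":255},{"dp":[0,10,-7],"angular":[0,0,0],"fingers":255},{"dp":[0,15,-10],"angular":[0,0,0],"fingers":255},{"dp":[0,21,-12],"angular":[0,0,0],"fingers":255},{"dp":[0,27,-14],"angular":[0,0,0],"fingers":255},{"dp":[0,33,-15],"angular":[0,0,0],"fingers":255},{"dp":[0,39,-16],"angular":[0,0,0],"fingers":255},{"dp":[0,44,-16],"angular":[0,0,0],"fingers":255},{"dp":[0,48,-16],"angular":[0,0,0],"fingers":255},{"dp":[0,50,-16],"angular":[0,0,0],"fingers":255}]'
python3 - <<'E'
from h import *
from rig import vision
M,s=cur();print(rel(tgt(A0,[40,0,-14]),M),s['contact_force'],s['opening'],s['wrist_torque'])
im,d=vision.grab_frame('wrist');cv2.imwrite('pics/w4.png',im)
im,d=vision.grab_frame('scene');cv2.imwrite('pics/s4.png',cv2.resize(im[150:370,180:430],None,fx=3,fy=2.7))
E
```

```text
clock: 4.72
eef_pos: [649.7, -101.8, 292.4]
tcp_rot: [2.62, -0.335, 0.943]
contact_force: [-4.1, 3.7, -0.0]
opening: 0.26
(array([  1.3,  76.4, -71.7]), array([ 0.   ,  0.002, -0.003])) [-4.09450117  3.67453493 -0.0115119 ] 0.2598430586916912 [0.61486246 0.96417761 0.36357723]
```

View pics/w4.png

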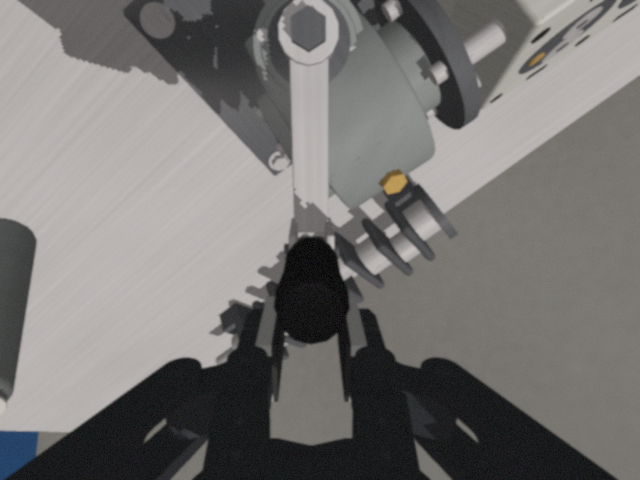

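View pics/s4.png

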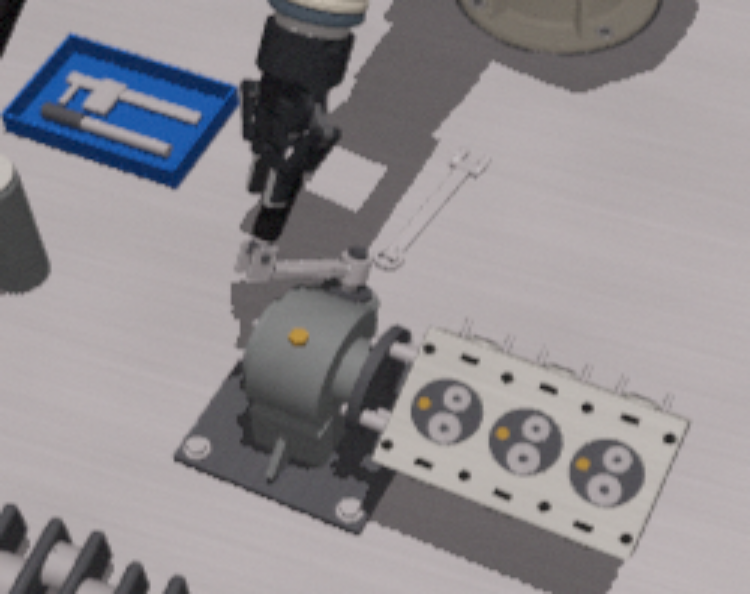

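Run:
```python
from h import *
from rig import vision
p=vision.camera_params('wrist');im=cv2.imread('pics/w4.png');T=crank(A0)
for f,col in((90,(0,0,255)),(84,(0,255,0)),(78,(255,0,0))):
    f=np.radians(f)
    ax=np.array([-np.cos(f),0,np.sin(f)]);n=np.array([np.sin(f),0,np.cos(f)])
    for r_ in(15,89):
        th=np.linspace(0,2*np.pi,40)
        Q=np.array([pt(T,np.array([110,0,0])+ax*r_+13*(np.cos(t)*n+np.sin(t)*np.array([0,1,0]))) for t in th])
        cv2.polylines(im,[np.int32(proj(p,Q))],True,col,1)
cv2.imwrite('pics/w4o.png',im[150:400,180:450].repeat(2,0).repeat(2,1))
```

```text
(no output)
```

View pics/w4o.png

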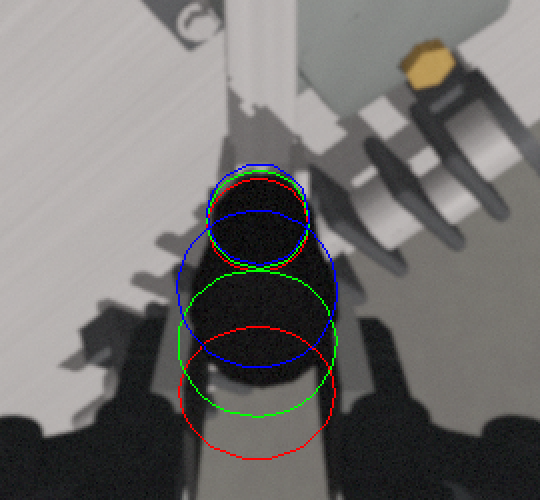

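```bash
python3 -m inch '[{"dp":[0,0,0],"angular":[0,0,0],"fingers":255},{"dp":[0,0,0],"angular":[0,0,0],"fingers":255},{"dp":[0,4,0],"angular":[0,0,0],"fingers":255},{"dp":[0,7,0],"angular":[0,0,0],"fingers":255},{"dp":[0,10,0],"angular":[0,0,0],"fingers":255},{"dp":[0,13,0],"angular":[0,0,0],"fingers":255},{"dp":[0,15,0],"angular":[0,0,0],"fingers":255},{"dp":[0,15,0],"angular":[0,0,0],"fingers":255}]' 60
cat > look.py <<'E'
import sys
from h import *
from rig import vision
def fo(a,name):
    M,s=cur();print(s['clock'],rel(tgt(A0,[40,0,-14]),M),s['contact_force'],s['opening'])
    p=vision.camera_params('wrist');im,d=vision.grab_frame('wrist');T=crank(a)
    for f,col in((90,(0,0,255)),(84,(0,255,0)),(78,(255,0,0))):
        f=np.radians(f)
        ax=np.array([-np.cos(f),0,np.sin(f)]);n=np.array([np.sin(f),0,np.cos(f)])
        for r_ in(15,89):
            th=np.linspace(0,2*np.pi,40)
            Q=np.array([pt(T,np.array([110,0,0])+ax*r_+13*(np.cos(t)*n+np.sin(t)*np.array([0,1,0]))) for t in th])
            cv2.polylines(im,[np.int32(proj(p,Q))],True,col,1)
    cv2.imwrite('pics/'+name,im)
fo(np.radians(float(sys.argv[1])),sys.argv[2])
E
python3 look.py -35 w5.png
```

```text
clock: 5.48
eef_pos: [658.8, -111.4, 299.1]
tcp_rot: [2.62, -0.335, 0.943]
contact_force: [-0.7, -0.5, -0.0]
opening: 0.002
5.4833 (array([  1.3,  91.2, -71.4]), array([-0.   ,  0.002, -0.003])) [-0.73097306 -0.45480727 -0.03196687] 0.0023409158625597357
```

View pics/w5.png

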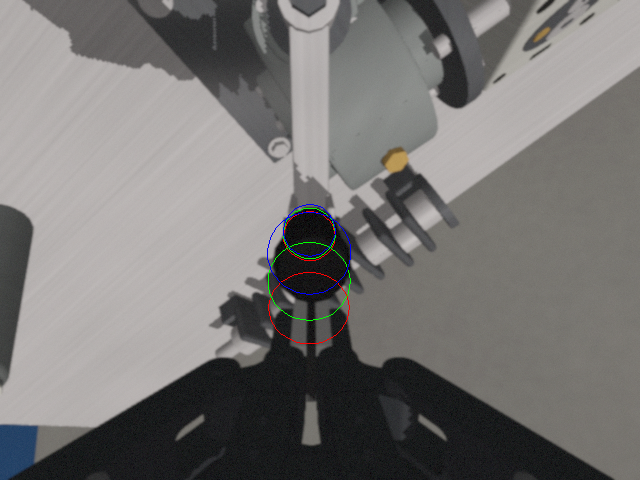

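```bash
python3 -m inch '[{"dp":[0,3,-25],"angular":[0,0,0],"fingers":255},{"dp":[0,3,-50],"angular":[0,0,0],"fingers":255},{"dp":[0,-25,-52],"angular":[0,0,0],"fingers":255},{"dp":[0,-50,-52],"angular":[0,0,0],"fingers":255},{"dp":[0,-72,-52],"angular":[0,0,0],"fingers":255},{"dp":[0,-75,-45],"angular":[0,0,0],"fingers":255},{"dp":[0,-75,-20],"angular":[0,0,0],"fingers":255},{"dp":[0,-75,0],"angular":[0,0,0],"fingers":255},{"dp":[0,-75,8],"angular":[0,0,0],"fingers":255},{"dp":[0,-68,8],"angular":[0,0,0],"fingers":255},{"dp":[0,-62,8],"angular":[0,0,0],"fingers":255}]' ; python3 look.py -35 w6.png
```

```text
clock: 6.45
eef_pos: [625.7, -72.0, 263.1]
tcp_rot: [2.621, -0.335, 0.944]
contact_force: [0.0, 0.3, 0.1]
opening: -0.003
6.45 (array([  1. ,  28.9, -63.3]), array([ 0.002,  0.001, -0.003])) [0.01139078 0.25173818 0.14666296] -0.0025925831617650548
```

View pics/w6.png

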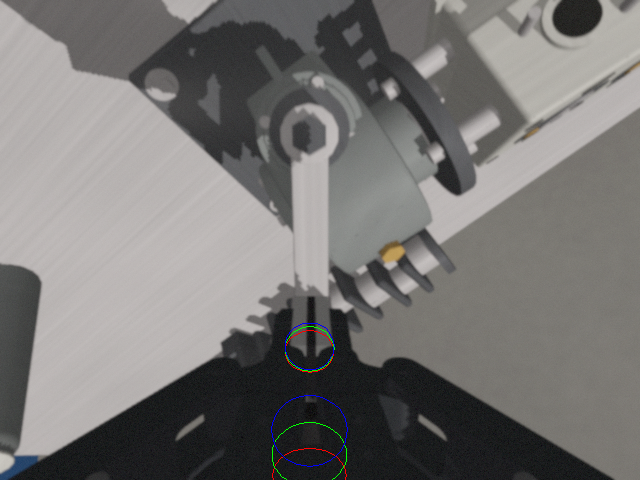

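```bash
python3 -m inch '[{"dp":[0,5,0],"angular":[0,0,0],"fingers":255},{"dp":[0,9,0],"angular":[0,0,0],"fingers":255},{"dp":[0,12,0],"angular":[0,0,0],"fingers":255},{"dp":[0,15,0],"angular":[0,0,0],"fingers":255},{"dp":[0,17,0],"angular":[0,0,0],"fingers":255}]' ;python3 -m inch '[{"dp":[0,1,0],"angular":[0,0,0],"fingers":255},{"dp":[0,2,0],"angular":[0,0,0],"fingers":255}]';python3 -m inch '[{"dp":[0,1,0],"angular":[0,0,0],"fingers":255},{"dp":[0,2,0],"angular":[0,0,0],"fingers":255}]'
```

```text
clock: 6.92
eef_pos: [635.6, -82.7, 271.5]
tcp_rot: [2.62, -0.335, 0.943]
contact_force: [-6.2, 4.3, 1.3]
opening: -0.001
clock: 7.08
eef_pos: [635.7, -83.5, 271.2]
tcp_rot: [2.623, -0.334, 0.943]
contact_force: [-8.2, 6.4, 0.7]
opening: 0.0
clock: 7.25
eef_pos: [635.9, -84.2, 271.2]
tcp_rot: [2.626, -0.333, 0.942]
contact_force: [-11.9, 8.9, 0.9]
opening: 0.002
```

```bash
python3 -m inch '[{"dp":[0,-10,0],"angular":[0,0,0],"fingers":255},{"dp":[0,-10,-30],"angular":[0,0,0],"fingers":255},{"dp":[0,-10,-60],"angular":[0,0,0],"fingers":200},{"dp":[0,-10,-75],"angular":[0,0,0],"fingers":0},{"dp":[0,5,-75],"angular":[0,0,0],"fingers":0},{"dp":[0,14,-75],"angular":[0,0,0],"fingers":0},{"dp":[0,14,-75],"angular":[0,0,0],"fingers":0},{"dp":[0,14,-75],"angular":[0,0,0],"fingers":0}]' ; python3 look.py -35 w7.png
python3 - <<'E'
from h import *
M,s=cur();print(rel(M,tgt(A0,[111,0,38])))
E
```

```text
clock: 7.92
eef_pos: [603.9, -89.9, 340.6]
tcp_rot: [2.621, -0.335, 0.943]
contact_force: [0.6, -0.7, 0.2]
opening: 0.846
7.9167 (array([   0.8,   63.7, -138.1]), array([ 0.001,  0.001, -0.002])) [ 0.55419546 -0.65343992  0.17464141] 0.8461099348402685
(array([-0.5,  8.2, 85.7]), array([-0.002, -0.   ,  0.002]))
```

View pics/w7.png

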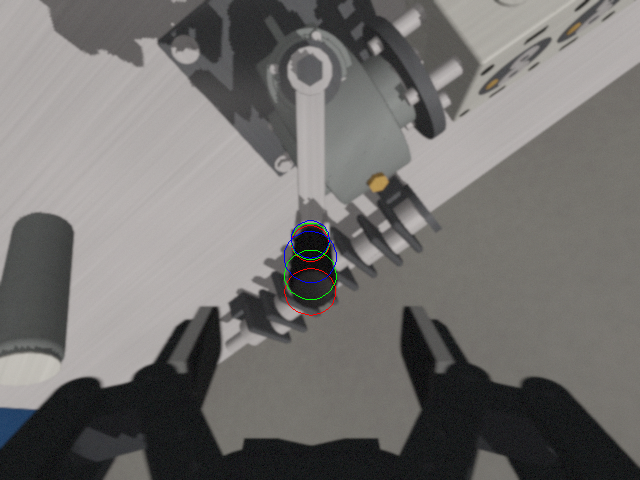

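Run:
```python
from h import *
from rig import vision
p=vision.camera_params('wrist');im,d=vision.grab_frame('wrist');np.savez('w7.npz',im=im,d=d,**p);c=load('w7');T=crank(A0)
cv2.imwrite('pics/w7z.png',cv2.resize(im[190:340,240:390],None,fx=4,fy=4,interpolation=cv2.INTER_CUBIC))
v,u=np.mgrid[215:320,275:350];v=v.ravel();u=u.ravel();k=(im[v,u].max(1)<70)&(d[v,u]>0);v=v[k];u=u[k]
P=np.array([w(c,a,b,d[b,a]) for a,b in zip(u,v)]);L=(P-T[:3,3])@T[:3,:3]
k=(abs(L[:,1])<18)&(L[:,2]>12)&(L[:,0]<140);L=L[k]
for z in range(15,95,8):
    q=L[abs(L[:,2]-z)<4]
    if len(q): print(z,len(q),np.round([q[:,0].min(),np.percentile(q[:,0],10),np.median(q[:,0]),q[:,0].max(),q[:,1].min(),q[:,1].max()],1))
```

```text
15 10 [ 97.2  97.2  98.4 100.6  -5.4   6.9]
23 24 [ 95.3  95.3  96.  100.1  -9.1   7.8]
31 135 [ 95.2  95.5  96.8 105.2 -11.1  13.1]
39 160 [ 95.3  95.6  97.2 104.2 -11.2  12.5]
47 171 [ 95.3  95.8  97.2 103.8 -11.   12.3]
55 170 [ 95.5  96.   97.5 104.3 -11.1  11.9]
63 172 [ 95.4  95.7  97.1 104.4 -11.4  11.9]
71 188 [ 94.8  95.3  96.5 103.9 -11.4  12.4]
79 328 [ 94.8  95.2  97.1 107.2 -12.2  13.7]
87 1685 [ 95.2  97.9 105.3 119.2 -11.5  13. ]
```

View pics/w7z.png

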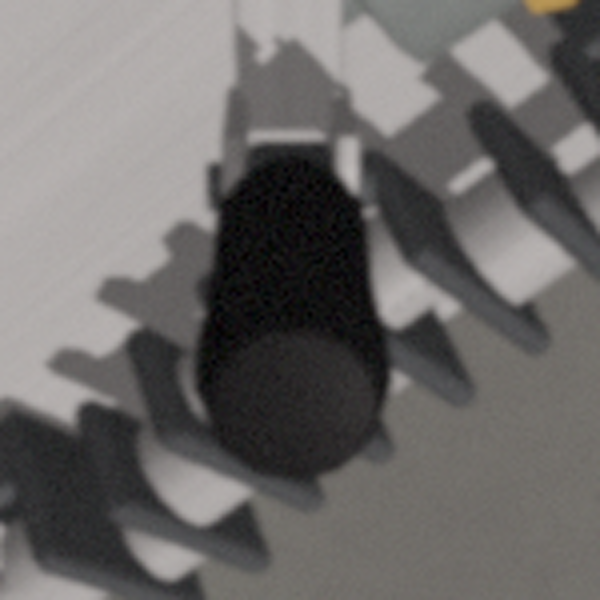

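```bash
python3 -m inch '[{"dp":[-0.5,6,0],"angular":[0,0,0],"fingers":0},{"dp":[-0.5,6,20],"angular":[0,0,0],"fingers":0},{"dp":[-0.5,6,45],"angular":[0,0,0],"fingers":0},{"dp":[-0.5,6,70],"angular":[0,0,0],"fingers":0},{"dp":[-0.5,6,86],"angular":[0,0,0],"fingers":0},{"dp":[-0.5,6,86],"angular":[0,0,0],"fingers":255},{"dp":[-0.5,6,86],"angular":[0,0,0],"fingers":255},{"dp":[-0.5,6,86],"angular":[0,0,0],"fingers":255},{"dp":[-0.5,6,86],"angular":[0,0,0],"fingers":255},{"dp":[-0.5,6,86],"angular":[0,0,0],"fingers":255},{"dp":[-0.5,6,86],"angular":[0,0,0],"fingers":255},{"dp":[-0.5,6,86],"angular":[0,0,0],"fingers":255}]' 60; python3 look.py -35 w8.png
python3 - <<'E'
from h import *
# circle: tool x=yc0,y=xc0 ; from angle phi (cw progress) at radius R: pos = R(cos(-phi) xc + sin(-phi) yc) -> tool (x,y)=(-R sin phi, R cos phi)
for R in(108.5,112):
    print(R,[tuple(int(round(v)) for v in(-R*np.sin(p),R*np.cos(p)-108.5)) for p in np.arange(1,13)*0.1])
E
```

```text
clock: 9.02
eef_pos: [656.4, -99.0, 274.8]
tcp_rot: [2.618, -0.336, 0.944]
contact_force: [-5.5, 1.0, 7.0]
opening: 0.29
9.0167 (array([  1.3,  70.3, -53.7]), array([-0.001,  0.003, -0.003])) [-5.46485511  0.97304217  6.99047577] 0.2899179001940414
108.5 [(-11, -1), (-22, -2), (-32, -5), (-42, -9), (-52, -13), (-61, -19), (-70, -26), (-78, -33), (-85, -41), (-91, -50), (-97, -59), (-101, -69)]
112 [(-11, 3), (-22, 1), (-33, -2), (-44, -5), (-54, -10), (-63, -16), (-72, -23), (-80, -30), (-88, -39), (-94, -48), (-100, -58), (-104, -68)]
```

View pics/w8.png

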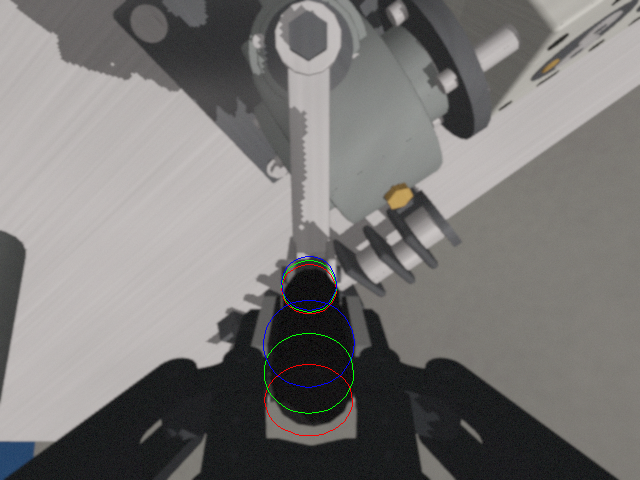

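```bash
python3 -m inch '[{"dp":[-5,2,0],"angular":[0,0,0],"fingers":255},{"dp":[-11,2,0],"angular":[0,0,0],"fingers":255},{"dp":[-16,1,0],"angular":[0,0,0],"fingers":255},{"dp":[-22,0,0],"angular":[0,0,0],"fingers":255},{"dp":[-33,-3,0],"angular":[0,0,0],"fingers":255},{"dp":[-43,-6,0],"angular":[0,0,0],"fingers":255},{"dp":[-53,-11,0],"angular":[0,0,0],"fingers":255}]' 60; python3 look.py -63 w9.png
python3 - <<'E'
from h import *
M,s=cur();T=crank(0);L=T[:3,:3].T@(M[:3,3]-T[:3,3]);print(L,np.degrees(np.arctan2(L[1],L[0])),np.hypot(L[0],L[1]),s['qpos'],'F',T[:3,:3].T@s['contact_force'])
E
```

```text
clock: 9.65
eef_pos: [619.8, -131.5, 251.7]
tcp_rot: [2.62, -0.337, 0.945]
contact_force: [-6.4, 10.3, 8.8]
opening: 0.29
9.65 (array([-51.4,  58.3, -53.6]), array([ 0.001,  0.003, -0.003])) [-6.43849148 10.26963313  8.82855917] 0.2900530199378735
[ 48.79364726 -99.21346032  39.45129037] -63.81182318283705 110.56279085817911 [-0.26124339  0.10983446  2.06137384  0.24513605  0.37607256 -1.31602555] F [-1.79441067  1.47840979 18.47530696]
```

View pics/w9.png

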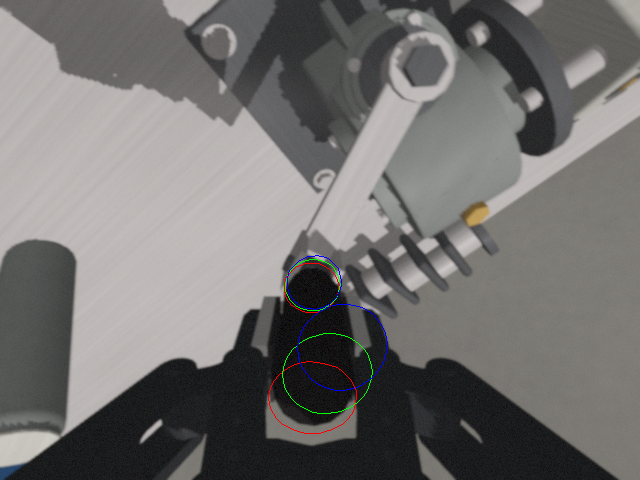

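```bash
cat > plan.py <<'E'
import sys
from h import *
M,s=cur();T=crank(0);L=T[:3,:3].T@(M[:3,3]-T[:3,3]);a=np.arctan2(L[1],L[0]);st=float(sys.argv[1]);R=float(sys.argv[2]);N=int(sys.argv[3])
print(s['clock'],'a',np.degrees(a)%360-360,'r',np.hypot(L[0],L[1]),'z',L[2],'opening',s['opening'])
F=T[:3,:3].T@s['contact_force'];print('Frad,tan_cw,ax',np.cos(a)*F[0]+np.sin(a)*F[1],np.sin(a)*F[0]-np.cos(a)*F[1],F[2],'q',np.round(s['qpos'],2))
for k in range(1,N+1):
    b=a-st*k;D=M[:3,:3].T@(pt(T,[R*np.cos(b),R*np.sin(b),L[2]])-M[:3,3]);print(k,np.round(D).astype(int))
E
python3 plan.py 0.13 110.5 12
```

```text
9.7 a -63.81182318283703 r 110.56279085817911 z 39.45129037400896 opening 0.28898104693863746
Frad,tan_cw,ax -2.1185607811398026 0.9577606068233909 18.475306964745126 q [-0.26  0.11  2.06  0.25  0.38 -1.32]
1 [-12  -8   0]
2 [-23 -17   0]
3 [-33 -28   0]
4 [-41 -39   0]
5 [-48 -52   0]
6 [-52 -66   0]
7 [-56 -80   0]
8 [-57 -94   0]
9 [ -56 -108    0]
10 [ -54 -122    0]
11 [ -50 -136    0]
12 [ -44 -149    0]
```

```bash
python3 -m inch '[{"dp":[-6,-4,-1],"angular":[0,0,0],"fingers":255},{"dp":[-12,-8,-2],"angular":[0,0,0],"fingers":255},{"dp":[-23,-17,-2],"angular":[0,0,0],"fingers":255},{"dp":[-33,-28,-2],"angular":[0,0,0],"fingers":255},{"dp":[-41,-39,-2],"angular":[0,0,0],"fingers":255},{"dp":[-48,-52,-2],"angular":[0,0,0],"fingers":255},{"dp":[-52,-66,-2],"angular":[0,0,0],"fingers":255},{"dp":[-56,-80,-2],"angular":[0,0,0],"fingers":255},{"dp":[-57,-94,-2],"angular":[0,0,0],"fingers":255},{"dp":[-56,-108,-2],"angular":[0,0,0],"fingers":255},{"dp":[-54,-122,-2],"angular":[0,0,0],"fingers":255},{"dp":[-50,-136,-2],"angular":[0,0,0],"fingers":255}]' 60; python3 look.py -143 w10.png;python3 plan.py 0.13 110.5 12
```

```text
clock: 10.7
eef_pos: [508.4, -83.8, 171.3]
tcp_rot: [2.62, -0.335, 0.942]
contact_force: [11.7, -5.7, -17.4]
opening: 0.286
10.7 (array([-103.5,  -77.4,  -54.2]), array([-0.   ,  0.001, -0.002])) [ 11.73598407  -5.70152209 -17.36256472] 0.28580327489044255
10.75 a -146.08825686226675 r 110.5417696640655 z 40.26268508324846 opening 0.2819102160876337
Frad,tan_cw,ax -5.960929704425588 3.9909529379808744 -22.97761333101505 q [-0.2   0.06  2.36  0.43  0.13 -1.46]
1 [  6 -13   0]
2 [ 14 -25   0]
3 [ 23 -36   0]
4 [ 33 -46   0]
5 [ 45 -54   0]
6 [ 58 -61   0]
7 [ 71 -66   0]
8 [ 85 -69   0]
9 [100 -70   0]
10 [114 -70   0]
11 [128 -68   0]
12 [142 -64   0]
```

View pics/w10.png

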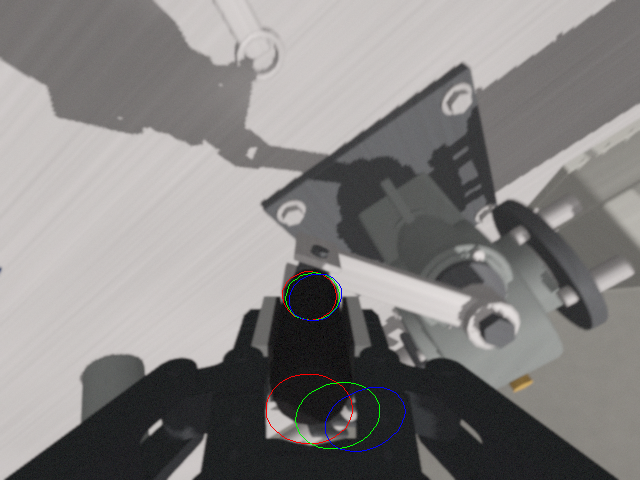

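```bash
python3 -m inch '[{"dp":[0,0,0],"angular":[0,0,0],"fingers":120},{"dp":[0,0,0],"angular":[0,0,0],"fingers":120},{"dp":[0,0,0],"angular":[0,0,0],"fingers":120},{"dp":[0,-2,0],"angular":[0.1,0,0],"fingers":120},{"dp":[0,-4,0],"angular":[0.2,0,0],"fingers":120},{"dp":[0,-6,1],"angular":[0.3,0,0],"fingers":120},{"dp":[0,-6,1],"angular":[0.3,0,0],"fingers":120},{"dp":[0,-6,1],"angular":[0.3,0,0],"fingers":120}]' 40; python3 look.py -146 w11.png;python3 plan.py 0.13 108.5 1
```

```text
clock: 11.42
eef_pos: [507.0, -81.0, 168.6]
tcp_rot: [2.917, -0.335, 0.942]
contact_force: [-0.1, 0.3, -0.3]
opening: 0.534
11.4167 (array([-103. ,  -81.4,  -53.1]), array([ 0.297,  0.001, -0.002])) [-0.08637896  0.30228335 -0.30848382] 0.5343001251531629
11.4667 a -147.53710995743705 r 111.83641211270898 z 39.23121231335383 opening 0.5287417105753484
Frad,tan_cw,ax 0.34916705509117785 0.4119799447984221 0.515200925919618 q [-0.32  0.13  2.18  0.46  0.56 -1.58]
1 [  9 -11   3]
```

View pics/w11.png

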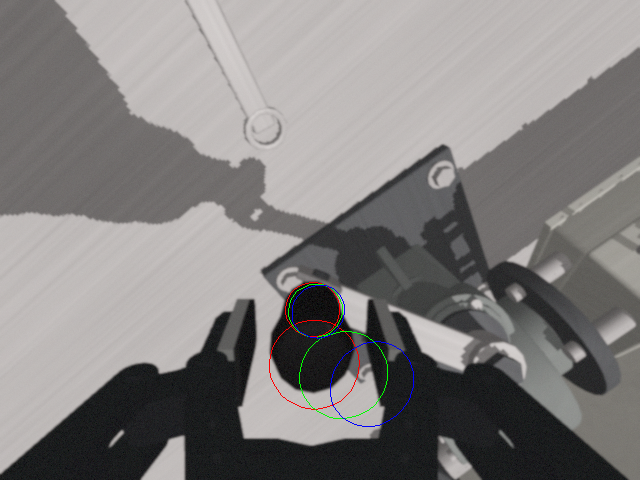

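```bash
cat > plan2.py <<'E'
import sys
from h import *
M,s=cur();T=crank(0);g=M[:3,3]-19*M[:3,2];L=T[:3,:3].T@(g-T[:3,3]);a=np.arctan2(L[1],L[0]);st=float(sys.argv[1]);R=float(sys.argv[2]);N=int(sys.argv[3]);zt=float(sys.argv[4])
print(s['clock'],'a',np.degrees(a)%360-360,'r',np.hypot(L[0],L[1]),'z',L[2],'opening',s['opening'])
F=T[:3,:3].T@s['contact_force'];print('Frad,tan_cw,ax',np.round([np.cos(a)*F[0]+np.sin(a)*F[1],np.sin(a)*F[0]-np.cos(a)*F[1],F[2]],1),'q',np.round(s['qpos'],2))
for k in range(1,N+1):
    b=a-st*k;D=M[:3,:3].T@(pt(T,[R*np.cos(b),R*np.sin(b),zt])-g);print(k,np.round(D,0).astype(int).tolist())
E
python3 -m inch '[{"dp":[0,0,0],"angular":[0,0,0],"fingers":255},{"dp":[0,0,0],"angular":[0,0,0],"fingers":255},{"dp":[0,0,0],"angular":[0,0,0],"fingers":255},{"dp":[0,0,0],"angular":[0,0,0],"fingers":255},{"dp":[0,0,0],"angular":[0,0,0],"fingers":255}]' 40; python3 plan2.py 0.13 110.5 12 57
```

```text
clock: 11.88
eef_pos: [505.0, -79.0, 167.9]
tcp_rot: [2.921, -0.335, 0.944]
contact_force: [-4.4, 1.2, 4.1]
opening: 0.296
11.8833 a -145.5574627477137 r 109.79690629087156 z 57.83022391184946 opening 0.2956952503358619
Frad,tan_cw,ax [0.7 1.3 5.9] q [-0.32  0.13  2.18  0.46  0.57 -1.58]
1 [5, -12, 5]
2 [13, -24, 8]
3 [22, -35, 12]
4 [32, -44, 15]
5 [44, -52, 17]
6 [57, -59, 19]
7 [70, -63, 21]
8 [84, -67, 22]
9 [98, -68, 22]
10 [113, -68, 22]
11 [127, -65, 21]
12 [141, -62, 20]
```

```bash
python3 -m inch '[{"dp":[5,-12,5],"angular":[0,0,0],"fingers":255},{"dp":[13,-24,8],"angular":[0,0,0],"fingers":255},{"dp":[22,-35,12],"angular":[0,0,0],"fingers":255},{"dp":[32,-44,15],"angular":[0,0,0],"fingers":255},{"dp":[44,-52,17],"angular":[0,0,0],"fingers":255},{"dp":[57,-59,19],"angular":[0,0,0],"fingers":255},{"dp":[70,-63,21],"angular":[0,0,0],"fingers":255},{"dp":[84,-67,22],"angular":[0,0,0],"fingers":255}]' 40; python3 plan2.py 0.13 110.5 12 57;python3 look.py -204 w12.png
```

```text
clock: 12.55
eef_pos: [510.6, 30.2, 163.0]
tcp_rot: [2.918, -0.336, 0.944]
contact_force: [-11.3, -7.8, 21.8]
opening: 0.296
12.55 a -205.48203695695904 r 109.34858228937675 z 57.46728164546466 opening 0.29574447162331013
Frad,tan_cw,ax [-7.5 -6.4 23.8] q [-0.04  0.11  2.21  0.33  0.47 -1.22]
1 [14, -2, 1]
2 [28, -2, 1]
3 [43, 0, 0]
4 [56, 4, -1]
5 [69, 10, -2]
6 [82, 17, -5]
7 [93, 26, -7]
8 [103, 36, -10]
9 [111, 47, -14]
10 [118, 59, -17]
11 [123, 72, -21]
12 [127, 85, -25]
12.55 (array([ -18.1, -153.4,  -53.3]), array([ 0.299,  0.002, -0.003])) [-11.28611338  -7.76034474  21.78635429] 0.29574447162331013
```

View pics/w12.png

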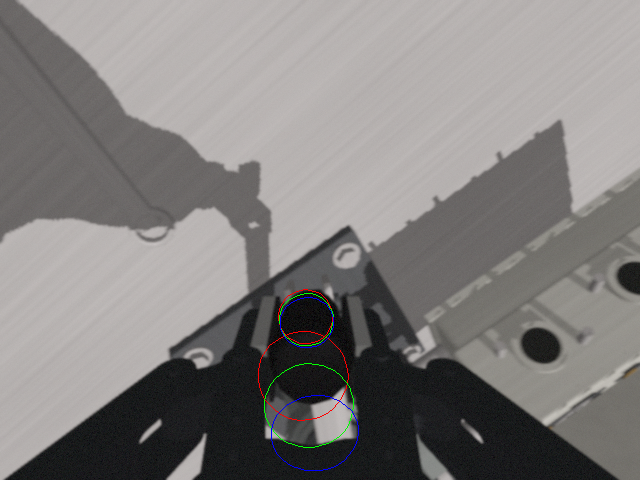

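```bash
python3 -m inch '[{"dp":[7,-1,0],"angular":[0,0,0],"fingers":255},{"dp":[14,-2,0],"angular":[0,0,0],"fingers":255},{"dp":[28,-2,0],"angular":[0,0,0],"fingers":255},{"dp":[43,0,-1],"angular":[0,0,0],"fingers":255},{"dp":[56,4,-2],"angular":[0,0,0],"fingers":255},{"dp":[69,10,-3],"angular":[0,0,0],"fingers":255},{"dp":[82,17,-6],"angular":[0,0,0],"fingers":255},{"dp":[93,26,-8],"angular":[0,0,0],"fingers":255},{"dp":[103,36,-11],"angular":[0,0,0],"fingers":255}]' 40; python3 plan2.py 0.13 110.5 12 57;python3 look.py -265 w13.png
```

```text
clock: 13.35
eef_pos: [588.4, 83.8, 213.0]
tcp_rot: [2.923, -0.331, 0.943]
contact_force: [-19.4, -9.9, 16.2]
opening: 0.301
13.35 a -264.02577590866446 r 109.49255887507704 z 57.48298827157428 opening 0.30093415100615745
Frad,tan_cw,ax [-11.3  -6.9  23.7] q [ 0.08  0.16  2.01  0.18  0.6  -0.95]
1 [9, 10, -3]
2 [16, 22, -7]
3 [22, 35, -11]
4 [26, 48, -15]
5 [27, 62, -19]
6 [27, 76, -23]
7 [25, 89, -27]
8 [22, 102, -32]
9 [16, 115, -36]
10 [9, 127, -39]
11 [0, 138, -43]
12 [-10, 147, -46]
13.35 (array([  82.6, -117.5,  -53.4]), array([ 0.303, -0.002, -0.004])) [-19.43136027  -9.9256986   16.20559758] 0.30093415100615745
```

View pics/w13.png

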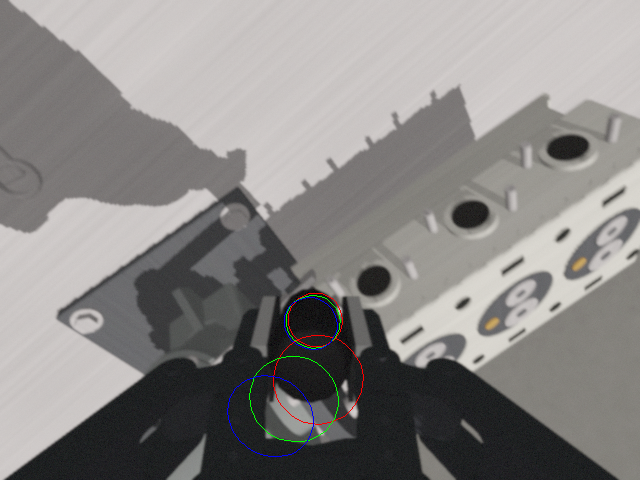

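```bash
python3 -m inch '[{"dp":[5,5,-2],"angular":[0,0,0],"fingers":255},{"dp":[9,10,-3],"angular":[0,0,0],"fingers":255},{"dp":[16,22,-7],"angular":[0,0,0],"fingers":255},{"dp":[22,35,-12],"angular":[0,0,0],"fingers":255},{"dp":[26,48,-16],"angular":[0,0,0],"fingers":255},{"dp":[27,62,-20],"angular":[0,0,0],"fingers":255},{"dp":[27,76,-24],"angular":[0,0,0],"fingers":255},{"dp":[25,89,-28],"angular":[0,0,0],"fingers":255}]' 40; python3 plan2.py 0.13 110.5 8 57;python3 look.py -315 w14.png
```

```text
clock: 14.07
eef_pos: [658.2, 44.2, 264.9]
tcp_rot: [2.926, -0.333, 0.943]
contact_force: [-14.1, 2.8, 7.9]
opening: 0.29
14.0667 a -315.60335274609855 r 110.31255354756931 z 57.651724669964715 opening 0.29023976572692683
Frad,tan_cw,ax [-4.3 -5.9 14.7] q [-0.    0.21  1.82  0.2   0.76 -1.03]
1 [-3, 13, -4]
2 [-9, 26, -8]
3 [-16, 38, -11]
4 [-24, 49, -15]
5 [-34, 59, -18]
6 [-46, 67, -21]
7 [-58, 74, -23]
8 [-71, 80, -24]
14.0667 (array([108.4, -25.4, -53.5]), array([ 0.306, -0.001, -0.003])) [-14.10104497   2.79183938   7.90911358] 0.29023976572692683
```

View pics/w14.png

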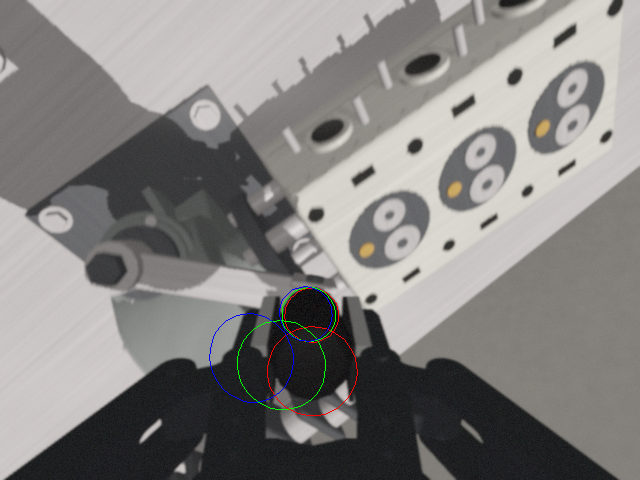

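```bash
python3 -m inch '[{"dp":[-1,7,-2],"angular":[0,0,0],"fingers":255},{"dp":[-3,13,-4],"angular":[0,0,0],"fingers":255},{"dp":[-9,26,-8],"angular":[0,0,0],"fingers":255},{"dp":[-16,38,-11],"angular":[0,0,0],"fingers":255},{"dp":[-24,49,-15],"angular":[0,0,0],"fingers":255},{"dp":[-34,59,-18],"angular":[0,0,0],"fingers":255},{"dp":[-46,67,-21],"angular":[0,0,0],"fingers":255},{"dp":[-46,67,-21],"angular":[0,0,0],"fingers":255}]' 40; python3 plan2.py 0.13 110.5 1 57;python3 look.py -360 w15.png
python3 - <<'E'
from h import *
from rig import vision
for n in('scene','top'):
    p=vision.camera_params(n);im,d=vision.grab_frame(n);np.savez(n+'9.npz',im=im,d=d,**p);cv2.imwrite(f'pics/{n}9.png',im)
E
```

```text
clock: 14.78
eef_pos: [675.9, -37.8, 283.6]
tcp_rot: [2.922, -0.334, 0.943]
contact_force: [-11.8, -2.9, 9.8]
opening: 0.29
14.7833 a -1.2418287798244023 r 111.28118973136337 z 57.712221759793586 opening 0.28951521755951387
Frad,tan_cw,ax [-3.6  4.2 14.6] q [-0.15  0.22  1.75  0.25  0.83 -1.2 ]
1 [-13, 6, -1]
14.7833 (array([ 61.8,  46.9, -53.6]), array([ 0.302, -0.   , -0.003])) [-11.7812965   -2.88017841   9.78805431] 0.28951521755951387
```

View pics/w15.png

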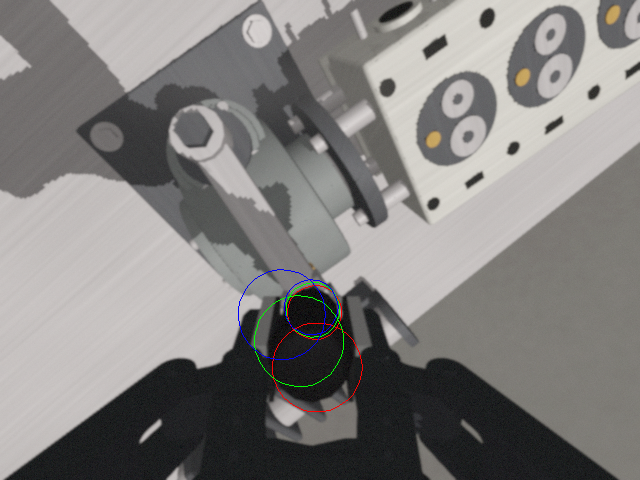

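View pics/scene9.png

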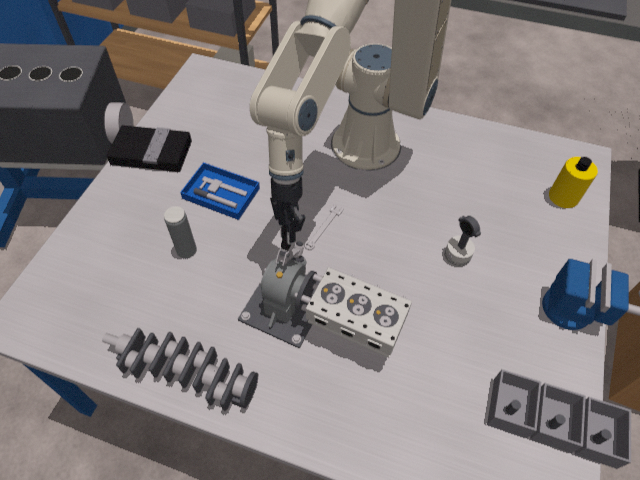

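```bash
cat > lvl.py <<'E'
import sys
from h import *
for n in('scene9','top9'):
    c=load(n);im=c['im'];g=im.astype(int)
    T=ST.copy();A=[pt(T,[x,y,176]) for x,y in((-60,110),(60,110),(60,330),(-60,330))]
    m=np.zeros(im.shape[:2],np.uint8);cv2.fillPoly(m,[np.int32(proj(c,np.array(A)))],1)
    v,u=np.nonzero(m);d=c['d'][v,u];k=d>0;P=np.array([w(c,a,b,e) for a,b,e in zip(u[k],v[k],d[k])])
    for _ in range(4):
        m0=P.mean(0);nn=np.linalg.svd(P-m0)[2][2];r=(P-m0)@nn;P=P[abs(r)<max(2*r.std(),1)]
    nn*=np.sign(nn[2]);print(n,nn,r.std(),len(P),P.mean(0),'tilt',np.arccos(nn[2]))
E
python3 lvl.py
```

```text
scene9 [-5.22959166e-03  7.56009150e-04  9.99986040e-01] 2.0423108127128473 3217 [736.43223032 177.74632173 176.3826114 ] tilt 0.005283979432418992
top9 [-5.51768168e-04 -1.20319417e-03  9.99999124e-01] 2.2023955277750495 3792 [735.89461635 177.96290442 176.74544766] tilt 0.0013236787146954474
```

```bash
python3 -m inch '[{"dp":[0,0,0],"angular":[0,0,0],"fingers":150},{"dp":[0,0,0],"angular":[0,0,0],"fingers":0},{"dp":[0,0,0],"angular":[0,0,0],"fingers":0},{"dp":[0,0,0],"angular":[0,0,0],"fingers":0},{"dp":[0,0,0],"angular":[0,0,0],"fingers":0},{"dp":[0,0,0],"angular":[0,0,0],"fingers":0},{"dp":[0,0,0],"angular":[0,0,0],"fingers":0},{"dp":[0,0,0],"angular":[0,0,0],"fingers":0}]' 20;
python3 -m inch '[{"dp":[0,-3,-10],"angular":[0,0,0],"fingers":0},{"dp":[0,-9,-29],"angular":[0,0,0],"fingers":0},{"dp":[0,-15,-48],"angular":[0,0,0],"fingers":0},{"dp":[0,-24,-76],"angular":[0,0,0],"fingers":0},{"dp":[0,-33,-105],"angular":[0,0,0],"fingers":0},{"dp":[0,-42,-134],"angular":[0,0,0],"fingers":0},{"dp":[0,-42,-134],"angular":[0,0,0],"fingers":0},{"dp":[0,-42,-134],"angular":[0,0,0],"fingers":0},{"dp":[0,-42,-134],"angular":[0,0,0],"fingers":0}]'; python3 look.py -360 w16.png;  python3 - <<'E'
from h import *
from rig import vision
for n in('scene','top','wrist'):
    p=vision.camera_params(n);im,d=vision.grab_frame(n);np.savez(n+'9.npz',im=im,d=d,**p);cv2.imwrite(f'pics/{n}10.png',im)
c=load('wrist9');T=crank(0);im=c['im'];d=c['d']
v,u=np.mgrid[100:400,200:450];v=v.ravel();u=u.ravel();k=(im[v,u].max(1)<70)&(d[v,u]>0);v=v[k];u=u[k]
P=np.array([w(c,a,b,d[b,a]) for a,b in zip(u,v)]);L=(P-T[:3,3])@T[:3,:3]
k=(abs(L[:,1])<20)&(L[:,2]>12)&(L[:,0]<140)&(L[:,0]>60);L=L[k]
for z in range(15,95,8):
    q=L[abs(L[:,2]-z)<4]
    if len(q): print(z,len(q),np.round([q[:,0].min(),np.median(q[:,0]),q[:,1].min(),q[:,1].max()],1))
E
python3 lvl.py
```

```text
clock: 15.6
eef_pos: [677.4, -36.5, 283.7]
tcp_rot: [2.92, -0.335, 0.944]
contact_force: [0.2, 0.3, -0.2]
opening: 1.001
clock: 16.35
eef_pos: [596.7, -27.6, 398.5]
tcp_rot: [2.92, -0.335, 0.944]
contact_force: [-0.1, 0.2, -0.0]
opening: 1.0
16.35 (array([  63.3,   46.4, -193.6]), array([ 0.3  ,  0.001, -0.003])) [-0.1015278   0.22765222 -0.01633007] 1.0004611372642702
31 20 [95.2 98.  -5.6 12. ]
39 32 [95.2 97.6 -6.9 11.9]
47 35 [95.3 97.6 -7.5 11.8]
55 27 [95.5 98.  -4.8 11.6]
63 11 [95.2 98.4 -2.6 11. ]
71 19 [95.  97.6 -1.2 11.4]
79 78 [94.7 98.4 -4.9 12.4]
87 1022 [ 95.5 107.1 -11.5  12. ]
scene9 [-5.86915964e-03 -5.94486509e-04  9.99982600e-01] 2.0097353148862833 3189 [736.13503038 177.24338049 176.4114426 ] tilt 0.005899224758915819
top9 [-1.24635275e-03  7.83670598e-04  9.99998916e-01] 2.261104287160944 3811 [735.76966532 177.61209525 176.66763032] tilt 0.001472255534435073
```

View pics/w16.png

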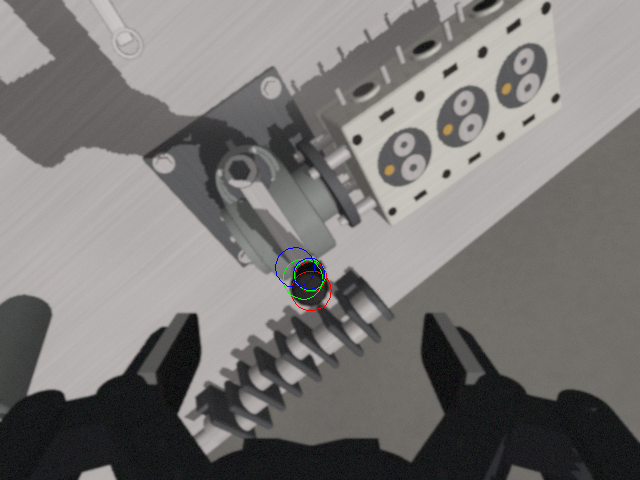

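View pics/top10.png

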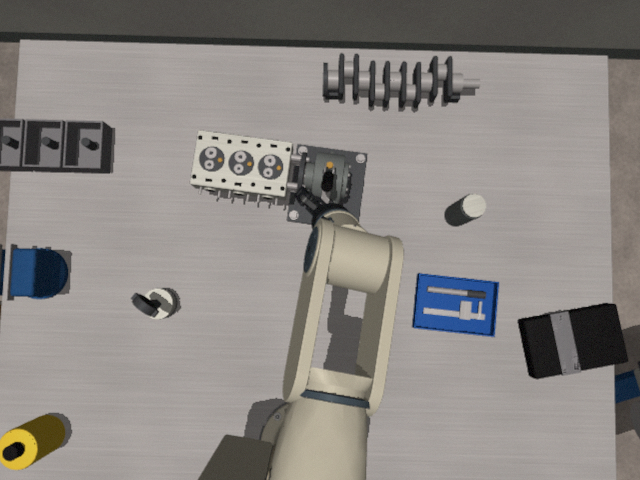

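```bash
python3 -c "
from rig import sign_off
print(sign_off())"
```

```text
the job is handed in; nothing more can be done
None
```

The head's gasket face is level and facing up, the grip is folded fully out, and I handed the job in at about 16.5 s. The hand-in gave no verdict, so the checks below are my own.

**What I did**
- **Folding:** My first pull got the grip to only about 80°, and the fingers slipped off it. I then pushed it onto its stop from the inside with the fingers shut. At the stop the force rose while the tool barely moved.
- **Winding:** I took the grip by its free end and wound the crank clockwise by about 5.7 rad. Partway round I stopped to open the fingers, tilt the hand by 0.3 rad and re-grip, because a wrist joint was nearing its limit.
- **Letting go:** I opened the fingers and backed straight off along the grip.

**Last checks**
- **Level:** the face is tilted 0.006 rad by the scene camera and 0.001 rad by the top camera (limit 0.07).
- **Grip:** its side runs parallel to the shaft axis along its visible length, so it stands at about 90°. The predicted outline for 90° sat a few pixels off in the pictures. I put that down to the hinge being about 1.5 mm closer to the shaft than in my model.
- **Robot:** clear of everything, with contact force near zero. The highest force reading was about 27 N, and I saw no sign of touching the head.
- **Other things on the bench:** the can, piston and tray look unmoved in the last top picture. The arm hides most of the wrench there, but the scene picture before I let go showed it in place.

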